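Lock off the bottle roller and put it in first gear

TASK

Lock off the bottle roller by pressing its round stop button all the way down; only then push its gear lever through the H-shaped gate into first gear, the far-left slot with the single raised dot, fully home against the end of the slot. Do it all by pushing with the fingertips: grip and lift nothing, never force or squeeze the lever, and leave the bottle on the rollers and everything else on the bench where it is.

Things in the scene. Friction and masses are not known exactly. Their poses are not given: they have to be found in the camera images.
- bottle_roller: white and grey bottle roller, fast on the bench. Origin on the bench under the middle of its gear gate; x level, pointing to its back ('far'), y level to its left, z up. White gear housing: x -69 to 69, y -55 to 105 mm, flat top 84 mm above the bench, with the gate plate and, at the left, a grey switch pod. To its right (y -55 to -225 mm) two rollers, tops 64 mm above the bench.
- gate_centre (a point): middle of the H-shaped gate, on top of its steel plate (78 x 63 mm, 94 mm above the bench); axes as the roller's. Slots 12 mm wide run far-near at y = +11.5 (left) and -11.5 mm (right), joined by a 12 mm cross channel (neutral) at x = 0; the tongues between have round ends. Raised dots at the slot ends: one far left (first gear), two near left, three far right, four near right.
- gear_knob (a point): centre of the black knob on the gear lever; the knob is round, 29 mm in diameter and 36 mm high (18 mm up and down from here along the lever), on an 8 mm stem. The lever tips about a point 30 mm above the bench under the gate's middle; the knob's centre is 120 mm from it and moves about 32 mm far or near and 22 mm left or right of the middle.
- gear_shift (a joint): tilt of the lever far (+) or near (-), rad: 0 in the neutral cross channel, +0.27 at the end of a far slot, -0.27 at the end of a near slot. Stiff: about 2.5 N at the knob moves it, and it stays where it is left. The slot ends are hard stops. Moving sideways is only possible within about 0.03 of 0.
- gear_select (a joint): tilt of the lever to the left (+) or right (-), rad: about +0.15 to +0.187 in the left slots, -0.15 to -0.187 in the right ones. The same stiffness, stays where left. At the start the lever stands somewhere along the right-hand slots: far, near or between.
- first_gear (a point): where the centre of the knob is when the lever is fully home in first gear (far-left slot); fixed on the machine; axes as the bottle roller's
- stop_top (a point): middle of the top of the round black stop button, 38 mm diameter, on the switch pod (46 mm square) at the left of the housing; about 149 mm above the bench when out. Moves with the button.
- stop_button (a joint): how far the stop button is pressed down, m: 0 out, 0.009 fully down. About 4 N moves it; it latches: it stays where it is pressed to.
- roller_bottle: clear glass bottle with a blue cap, 69 mm diameter, 129 mm long, lying on the two rollers (top about 123 mm above the bench); origin at the centre of its bottom; a bystander
- pot: specimen pot, 46 mm diameter, 57 mm high, origin at the centre of its underside; a bystander on the bench
- vial_back: small capped vial, 25 mm diameter, 60 mm high, standing behind the roller; a bystander
- bench_timer: black timer, 34 x 72 x 59 mm, standing behind the roller; a bystander
- vial_side: small capped vial, 23 mm diameter, 54 mm high, standing behind the roller; a bystander

How it is judged (in metres and radians):
On the way, in this order (a step that is already met when the one before it is completed fails the run):
1. the stop button is pressed fully down (value of joint stop_button above 0.007 m), for 0.2 s.
2. the gear lever is home in first gear, the far-left slot (value of joint gear_shift above 0.225 rad and value of joint gear_select above 0.13 rad), for 0.2 s.
At the end, for the whole second after the job is handed in: the stop button is at least 7 mm of its 9 mm down, the lever stands still in the far-left slot, within 0.045 rad (5 mm at the knob) of the slot's end, and the bottle lies on the rollers within 15 mm of where it was (all of step 2 and value of joint stop_button above 0.007 m and velocity of joint gear_shift between -0.02 and 0.02 rad/s and velocity of joint gear_select between -0.02 and 0.02 rad/s and distance of roller_bottle from where it was at the start of the episode below 0.015 m); the robot touches nothing.
It fails at once if the lever is moved more than 8 mm at the knob before the stop button is down (value of joint stop_button below 0.006 m and distance of gear_knob from where it was at the start of the episode above 0.008 m).
It fails at once if the lever is pushed or squeezed with more than 38 N (contact force between any of the fingers, the arm and gear_shift above 38 N).
It fails at once if the stop button is pressed with more than 60 N (contact force between any of the fingers, the arm and stop_button above 60 N).
It fails at once if the bottle on the rollers or another loose thing is moved more than 15 mm or lifted (distance of any of roller_bottle, pot, vial_back, vial_side, bench_timer from where it was at the start of the episode above 0.015 m).
It also fails if it takes over 53 s, if anything falls off the work surface, if the arm or the gripper's body presses on something with over 40 N, if the wrist force passes 120 N, or if a joint passes its speed limit or range.

ROBOT

A 6-joint arm with a two-finger parallel gripper is mounted at the origin on a cart in front of the work surface, level with it; the furniture and walls round the work are solid. World frame = base frame: x ahead of the robot, y to its left, z up, the work surface at z = 0. Lengths are in mm, angles in rad, forces in N, time in s.
With the tool pointing down it reaches from about 350 to 775 mm from the base axis. Payload 7.3 kg.
Tool frame: the origin (TCP) lies at the very end of the fingers, on their centre line; the grasp point (between the pads) lies 19 mm behind it; z points along the fingers, y is the line along which they close (so a half turn about z gives the same grasp; the last joint's range is limited). The gripper opens to 92 mm and grips with 3 to 60 N. Pads are 19 mm wide; open, the fingers measure 130 mm over their backs; the gripper's body (75 mm by 190 mm) begins 47 mm behind the grasp point.
Start: joints at [1.132, 0.342, 1.524, -0, 1.275, -0.146], TCP at [151.518, 502.68, 226.741] pointing down, gripper open.
Joint ranges: [-2.53, 2.53], [-0.77, 2.02], [0.04, 2.7], [-1, 4.14], [0.28, 2.66], [-3.11, 3.11]. Speed limits (rad/s): [2.57, 2.57, 3.14, 3.14, 3.14, 3.14].

INTERFACE

Orientations are given as [roll, pitch, yaw] about the fixed x, y, z axes, in that order (R = Rz(yaw) Ry(pitch) Rx(roll)).
In Python, from plant import * gives the robot as it stands.
- The arm moves only by the tool arm_command, never from a script. Its arguments are lists of equal length, an entry for each row: "gripper": the finger opening in mm, from 0 to 91.8; "dp": the shift along the tool's x, y, z in units of 25 mm (1.0 is 25 mm), a list of three; "twist": the turn about the tool's z in units of 5 degrees (1.0 is 5 degrees). A call has exactly 5 rows; each row shifts and turns the commanded pose from where the row before left it, along the tool's axes as they then stand; what a row does not reach is not made up. A row lasts 1/8 s, in which the tool goes at most 62.5 mm and 10.7 degrees, less where a joint would pass 70% of its speed; a pose out of reach is approached as far as the arm can. A call is refused whole if a number of a shift passes 1 or a number of a turn 1, either way. A call with a gripper value outside its range is refused whole. The fingers move at their own pace and stop on an object; the grip force is fixed at half the most. Time passes only in rows, so rows that do not move let the fingers close, or fill a call up. It gives the time, the measured TCP pose, the force, the opening and the grip force at its end, in the units of the state.
- get_obs(): the state, without advancing time (a new reading comes with each control period).
- capture(name): name is "scene" or "top" or "wrist"; returns the picture (480x640x3 uint8, red, green, blue); there is no depth.
- get_calibration(name): a dict with "mtx" (3x3 intrinsics, pixels), "position" and "attitude" of the camera in the world; the wrist camera has in their place "mount" (4x4, takes a point from camera to tool coordinates, whose origin is the TCP and whose axes are the flange's). Camera axes: x right, y down, z forward; pixel columns grow to the right and rows downward; lengths in mm; the calibration is good to about 2 mm. A picture is of the moment at which its call begins: read the wrist's pose just before it. get_calibration takes no time and is no camera call.
- close_job(): hands the job in; it is judged then, once.
The state is a dict: "time": time; "joint_positions": joint angles; "dq": joint speeds; "tau": joint torques, N m; "tool_pos": TCP position; "tcp_rot": TCP orientation; "contact_force": force on the tool from outside, world axes, zero at the start; "moment": the same for the moment, N m; "grip_width": finger opening in mm; "finger_force": force on a finger pad.
Only numpy, scipy, OpenCV 4.12 (cv2) and the standard library are available. Lean on these libraries where they do the work, as an engineer would, in place of code of your own. Each camera call takes 0.05 s, during which the arm holds its last target. There are 200 camera calls.

## Working session

There is one attempt and no reset: what is moved stays moved. The work goes in short steps, Python scripts to look and compute and a tool call to move; the robot and the scene stay as the last step left them, time stands still between calls to the robot, and variables do not carry over. Pictures are saved under pics/ and viewed, at most 10 in all, crops included, and the job is handed in when it is done.

Besides the shell and the picture viewer there is one more tool, called after "Emit:" as name(argument=value, ...), one argument or row to a line, values as JSON. arm_command: Moves the arm, as the interface text tells. Its arguments: {"type":"object","properties":{"gripper":{"type":"array"},"dp":{"type":"array"},"twist":{"type":"array"}},"required":["gripper","dp","twist"]}

```bash
mkdir -p pics
python3 - <<'E'
from plant import *
import cv2
o=get_obs();print(o['time'],o['tool_pos'],o['tcp_rot'],o['grip_width'])
for n in("scene","top","wrist"):
    c=get_calibration(n);print(n,{k:(v.tolist() if hasattr(v,'tolist') else v) for k,v in c.items()})
    cv2.imwrite(f"pics/{n}0.png",capture(n)[:,:,::-1])
E
```

```text
0.0 [151.33775217 502.30519054 226.06414019] [-3.14010903e+00 -2.35760315e-04  2.84879319e+00] 91.7896128008971
scene {'mtx': [[572.3301497500889, 0.0, 321.937201064514], [0.0, 572.3301497500889, 234.49023474528363], [0.0, 0.0, 1.0]], 'position': [222.09448784495427, 465.1346112190824, 638.6582881032605], 'attitude': [-2.216523217229117, 0.023554567218231348, -2.6351330848781602]}
top {'mtx': [[621.5834657679586, 0.0, 319.7545477862606], [0.0, 621.5834657679586, 247.3230021312186], [0.0, 0.0, 1.0]], 'position': [428.8747736836648, -115.8796330922337, 1248.9313624017625], 'attitude': [-3.049676823574637, -0.0012870989514313091, -1.5663555786744108]}
wrist {'mtx': [[398.5697039711474, 0.0, 326.20156922867085], [0.0, 398.5697039711474, 240.81373393124295], [0.0, 0.0, 1.0]], 'mount': [[-0.0011274684179362893, -0.962859965054472, -0.26999891946129373, 73.272360159126], [0.9999991759971266, -0.0009198538338265768, -0.0008954741711110968, -0.28964705190426265], [0.0006138566879077535, -0.26999970660025546, 0.9628602087612415, -157.6853413633103], [0.0, 0.0, 0.0, 1.0]]}
```

View pics/top0.png

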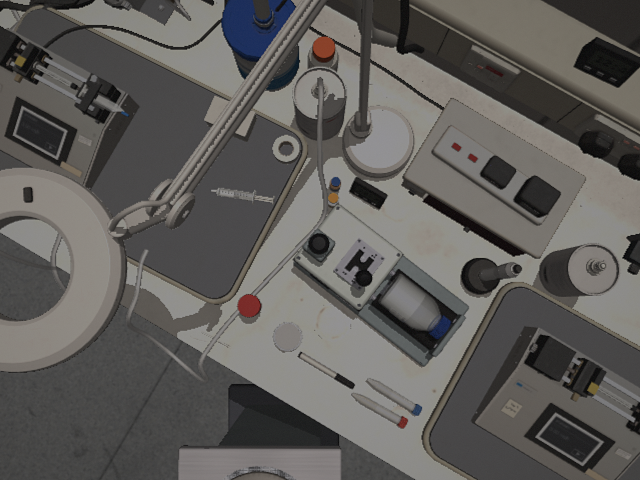

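View pics/scene0.png

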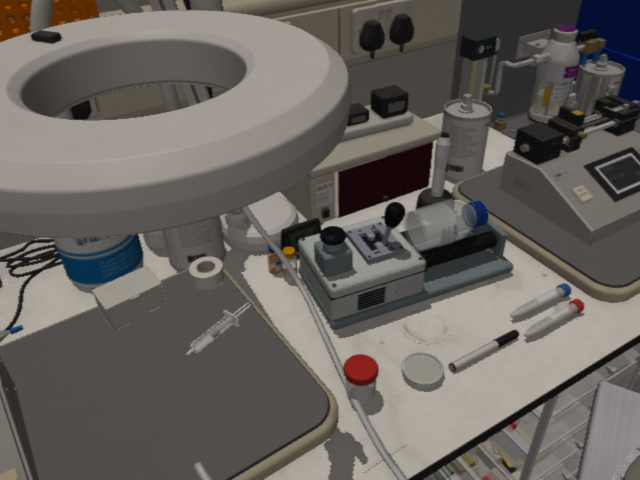

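Top: button near (320,243), knob (365,278), bottle (415,300); the lamp ring is far left. Zooming in for exact pixels.

Run:
```python
import cv2
a=cv2.imread("pics/top0.png")[190:370,270:480];b=cv2.imread("pics/scene0.png")[190:340,270:520]
a=cv2.resize(a,None,fx=3.3,fy=3.3,interpolation=2);b=cv2.resize(b,None,fx=3.2,fy=3.2,interpolation=2)
cv2.imwrite("pics/tc.png",a);cv2.imwrite("pics/sc.png",b)
```

```text
(no output)
```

View pics/tc.png

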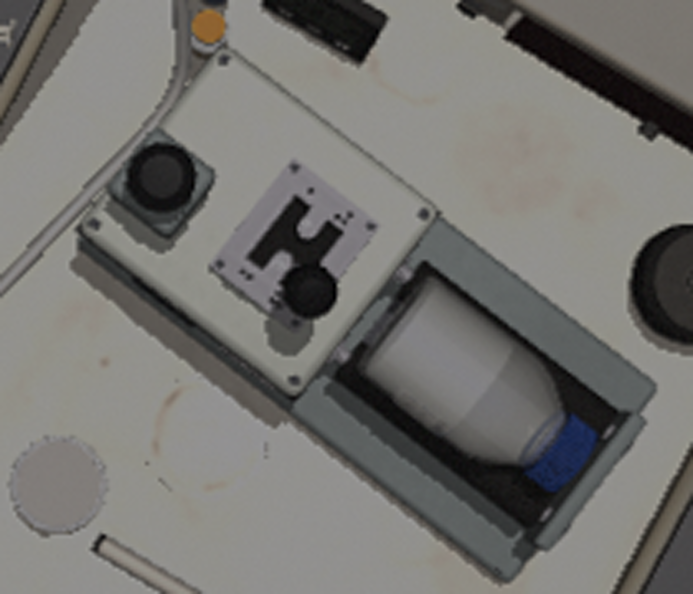

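View pics/sc.png

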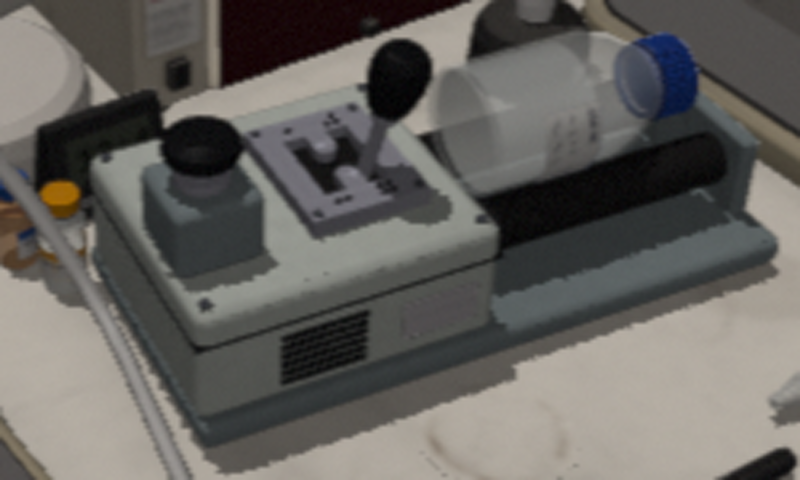

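Zoomed: the lever is in the near-right slot, and the single dot is at the far left. Plate screws (crop): FL (295,167), FR (371,226), NL (219,264), NR (297,322). Next I compute poses, plus the lamp and cable positions for clearance.

```bash
cat > h.py <<'E'
from plant import *
import numpy as np
from scipy.spatial.transform import Rotation as R
C={n:get_calibration(n) for n in("scene","top")}
def ray(n,u,v,c=None):
    c=c or C[n]; d=np.linalg.solve(np.array(c["mtx"]),[u,v,1.])
    return np.array(c["position"]),R.from_euler('xyz',c["attitude"]).apply(d)
def plane(n,u,v,z):
    p,d=ray(n,u,v); return p+d*(z-p[2])/d[2]
def cross(a,b):
    p,d=ray("top",*a);q,e=ray("scene",*b)
    s=np.linalg.lstsq(np.c_[d,-e],q-p,rcond=None)[0]
    x,y=p+d*s[0],q+e*s[1]; return (x+y)/2,np.linalg.norm(x-y)
T=lambda x,y:(270+x/3.3,190+y/3.3)
S=lambda x,y:(270+x/3.2,190+y/3.2)
E
python3 - <<'E'
from h import *
np.set_printoptions(precision=1,suppress=True)
ps=[plane("top",*T(*p),94) for p in((295,167),(371,226),(219,264),(297,322))]
hs=[plane("top",*T(*p),84) for p in((223,60),(425,214),(95,224),(293,380))]
print(np.array(ps),np.array(hs),sep="\n")
for q in(ps,hs):
    x=q[0]-q[2]+q[1]-q[3];y=q[0]-q[1]+q[2]-q[3]
    print("c",np.mean(q,0),"yawx",np.degrees(np.arctan2(x[1],x[0])),"yawy",np.degrees(np.arctan2(-y[0],y[1])),np.linalg.norm(x)/2,np.linalg.norm(y)/2)
sq=[plane("scene",*S(*p),94) for p in((256,136),(362,88),(318,212),(425,163))]
print("scene plate",np.mean(sq,0))
print("button",plane("top",*T(162,177),149),plane("scene",*S(202,147),146),cross(T(162,177),S(202,142)))
print("knob",cross(T(310,290),S(399,80)),plane("top",*T(310,290),150))
# lamp ring: inner ellipse centre
print("lamp",cross((42,268),(160,85)),cross((28,195),(45,37)))
print("pot",plane("top",249,306,57))
# tube: top ray with plane of scene line
p1,d1=ray("scene",*S(60,210));p2,d2=ray("scene",*S(150,410));n=np.cross(d1,d2)
for t in(T(95,195),T(150,130),T(20,280)):
    p,d=ray("top",*t);print("tube",p+d*(n@(p1-p))/(n@d))
E
```

```text
[[ 548.3 -190.9   94. ]
 [ 515.  -233.7   94. ]
 [ 493.1 -148.    94. ]
 [ 460.7 -191.9   94. ]]
[[ 610.8 -150.3   84. ]
 [ 522.7 -265.6   84. ]
 [ 516.2  -77.6   84. ]
 [ 428.2 -190.2   84. ]]
c [ 504.3 -191.1   94. ] yawx -37.76139298710895 yawy -37.139932247935064 69.21719408811933 54.42725115979594
c [ 519.5 -170.9   84. ] yawx -38.04797283444369 yawy -37.68574684675562 120.11413168136316 143.98638985082053
scene plate [ 505.8 -195.8   94. ]
button [ 536.8 -115.6  149. ] [ 533.7 -105.5  146. ] (array([ 538.3, -115.4,  140.5]), np.float64(1.309081327210846))
knob (array([ 476.9, -195.5,  144.3]), np.float64(0.8038286289973623)) [ 476.3 -195.2  150. ]
lamp (array([473.2, 219.3, 501.9]), np.float64(5.228579419759989)) (array([557.2, 229.5, 523. ]), np.float64(2.5475443837262235))
pot [425.7  17.6  57. ]
tube [541.3 -74.3 -12.4]
tube [ 581.  -108.1   -4.7]
tube [488.9 -28.1 -18.8]
```

Emit:
arm_command(
  gripper=[0, 0, 0, 0, 0],
  dp=[
    [0, -0.8, 0.2],
    [0, -0.8, 0.2],
    [0, -0.8, 0.2],
    [0, -0.8, 0.2],
    [0, -0.8, 0.2],
  ],
  twist=[0.84, 0.84, 0.84, 0.84, 0.84],
)

```text
time: 0.78
tool_pos: [108.9, 411.9, 201.4]
tcp_rot: [-3.141, 0.0, 2.48]
contact_force: [0.1, -0.2, 0.6]
grip_width: 46.1
finger_force: 0.0
```

Emit:
arm_command(
  gripper=[0, 0, 0, 0, 0],
  dp=[
    [-1, -0.18, 0],
    [-1, -0.18, 0],
    [-1, -0.18, 0],
    [-1, -0.18, 0],
    [-1, -0.18, 0],
  ],
  twist=[0, 0, 0, 0, 0],
)

```text
time: 1.4
tool_pos: [194.6, 317.6, 201.6]
tcp_rot: [-3.141, -0.0, 2.482]
contact_force: [0.9, 0.3, 0.1]
grip_width: 0.9
finger_force: 0.0
```

Emit:
arm_command(
  gripper=[0, 0, 0, 0, 0],
  dp=[
    [-1, -0.2, 0],
    [-1, -0.2, 0],
    [-1, -0.2, 0],
    [-1, -0.2, 0],
    [-1, -0.2, 0],
  ],
  twist=[0, 0, 0, 0, 0],
)

```text
time: 2.02
tool_pos: [278.1, 221.3, 201.7]
tcp_rot: [3.142, -0.0, 2.482]
contact_force: [-0.2, 0.4, 0.8]
grip_width: 0.4
finger_force: 0.0
```

Emit:
arm_command(
  gripper=[0, 0, 0, 0, 0],
  dp=[
    [-1, -0.42, 0],
    [-1, -0.42, 0],
    [-1, -0.42, 0],
    [-1, -0.42, 0],
    [-1, -0.42, 0],
  ],
  twist=[0, 0, 0, 0, 0],
)

```text
time: 2.65
tool_pos: [344.5, 103.1, 201.7]
tcp_rot: [3.142, -0.0, 2.482]
contact_force: [0.4, -0.0, -0.6]
grip_width: 0.6
finger_force: 0.0
```

Emit:
arm_command(
  gripper=[0, 0, 0, 0, 0],
  dp=[
    [-1, -0.42, 0],
    [-1, -0.42, 0],
    [-1, -0.42, 0],
    [-1, -0.42, 0],
    [-1, -0.42, 0],
  ],
  twist=[0, 0, 0, 0, 0],
)

```text
time: 3.28
tool_pos: [411.2, -15.0, 201.6]
tcp_rot: [-3.142, -0.0, 2.482]
contact_force: [-0.0, 0.0, -0.1]
grip_width: 0.2
finger_force: 0.0
```

Emit:
arm_command(
  gripper=[0, 0, 0, 0, 0],
  dp=[
    [-1, 0, 0],
    [-1, 0, 0],
    [-1, -0.1, 0],
    [-1, 0, 0],
    [-1, 0, 0],
  ],
  twist=[0, 0, 0, 0, 0],
)

```text
time: 3.9
tool_pos: [508.7, -93.2, 201.4]
tcp_rot: [-3.141, -0.001, 2.482]
contact_force: [-0.3, 0.5, -0.6]
grip_width: 0.4
finger_force: 0.0
```

Emit:
arm_command(
  gripper=[0, 0, 0, 0, 0],
  dp=[
    [-1, 0, 0],
    [-0.44, 0, 0],
    [0, 0, 0.8],
    [0, 0, 0.6],
    [0, 0, 0.2],
  ],
  twist=[0, 0, 0, 0, 0],
)

```text
time: 4.53
tool_pos: [535.9, -114.3, 160.6]
tcp_rot: [-3.141, -0.002, 2.483]
contact_force: [-0.6, -0.5, -0.9]
grip_width: 0.2
finger_force: 0.0
```

Run:
```python
from plant import *
import cv2
o=get_obs();print(o['time'],o['tool_pos'],o['contact_force'])
a=cv2.resize(capture("top")[190:370,270:480,::-1],None,fx=3.3,fy=3.3,interpolation=2)
b=cv2.resize(capture("scene")[140:340,270:520,::-1],None,fx=3,fy=3,interpolation=2)
cv2.imwrite("pics/s1.png",b);cv2.imwrite("pics/t1.png",a)
```

```text
4.525 [ 535.9158869  -114.29344716  160.64376239] [-0.62040359 -0.46673319 -0.86479594]
```

View pics/s1.png

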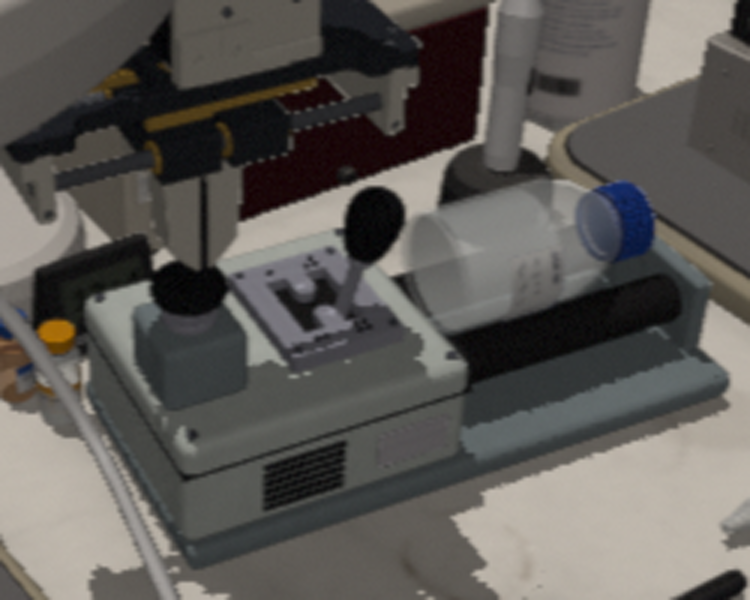

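The closed fingertips sit centred over the button (crop ~(197,268)), about 10 mm above it. Pressing gently now.

Emit:
arm_command(
  gripper=[0, 0, 0, 0, 0],
  dp=[
    [0, 0, 0.3],
    [0, 0, 0.12],
    [0, 0, 0.12],
    [0, 0, 0.08],
    [0, 0, 0.08],
  ],
  twist=[0, 0, 0, 0, 0],
)

```text
time: 5.25
tool_pos: [536.8, -114.8, 144.4]
tcp_rot: [3.141, 0.0, 2.482]
contact_force: [-1.1, 0.8, 4.1]
grip_width: 0.7
finger_force: 1.8
```

Emit:
arm_command(
  gripper=[0, 0, 0, 0, 0],
  dp=[
    [0, 0, 0.06],
    [0, 0, 0.04],
    [0, 0, 0.04],
    [0, 0, 0.02],
    [0, 0, 0],
  ],
  twist=[0, 0, 0, 0, 0],
)

```text
time: 5.88
tool_pos: [536.7, -114.8, 140.3]
tcp_rot: [3.141, 0.0, 2.482]
contact_force: [-0.9, 0.9, 4.2]
grip_width: 0.5
finger_force: 2.0
```

Emit:
arm_command(
  gripper=[0, 0, 0, 0, 0],
  dp=[
    [0, 0, 0.02],
    [0, 0, 0.02],
    [0, 0, 0.02],
    [0, 0, 0],
    [0, 0, 0],
  ],
  twist=[0, 0, 0, 0, 0],
)

```text
time: 6.5
tool_pos: [536.8, -114.8, 140.1]
tcp_rot: [3.141, 0.001, 2.482]
contact_force: [-4.0, 1.4, 13.8]
grip_width: 0.6
finger_force: 6.9
```

Emit:
arm_command(
  gripper=[0, 0, 0, 0, 0],
  dp=[
    [0, 0, -0.4],
    [0, 0, -1],
    [0.5, -0.5, -0.8],
    [0.5, -1, 0],
    [0.5, -1, 0],
  ],
  twist=[0, 0, 0, 0, 0],
)

```text
time: 7.12
tool_pos: [468.3, -141.5, 193.8]
tcp_rot: [3.142, 0.0, 2.483]
contact_force: [0.5, -1.1, 0.2]
grip_width: 0.4
finger_force: 0.0
```

Emit:
arm_command(
  gripper=[0, 0, 0, 0, 0],
  dp=[
    [0, -1, 0],
    [0, -0.5, 0],
    [0, 0, 0.6],
    [0, 0, 0.8],
    [0, 0, 0.8],
  ],
  twist=[0, 0, 0, 0, 0],
)

```text
time: 7.75
tool_pos: [446.2, -170.9, 138.1]
tcp_rot: [3.141, 0.0, 2.482]
contact_force: [-0.0, -0.9, 0.7]
grip_width: 0.4
finger_force: 0.0
```

Run:
```python
from plant import *
import cv2
o=get_obs();print(o['time'],o['tool_pos'],o['contact_force'])
b=cv2.resize(capture("scene")[140:340,270:520,::-1],None,fx=3,fy=3,interpolation=2)
cv2.imwrite("pics/s2.png",b)
```

```text
7.75 [ 446.23760312 -170.90461044  138.09958784] [-0.01609013 -0.86639568  0.73977663]
```

View pics/s2.png

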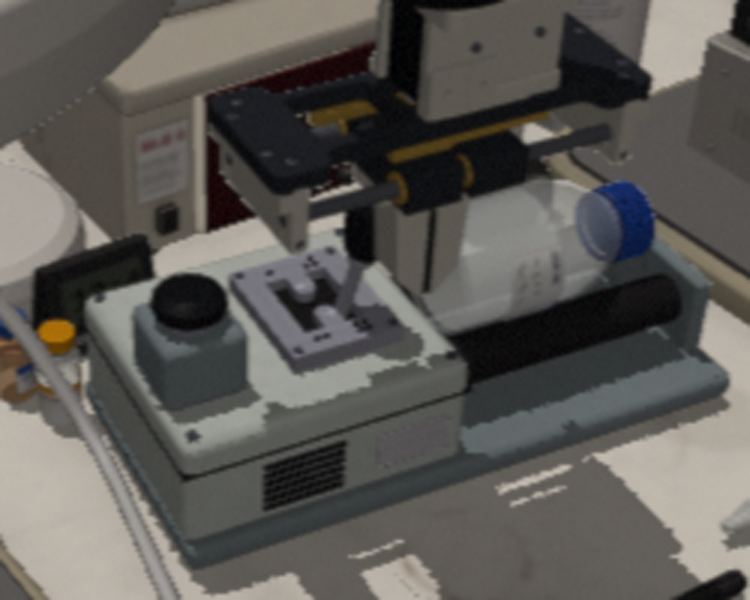

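The button is down (it now sits on its pod), the lever is unmoved, and the fingers are just near of the knob. Pushing towards neutral.

Emit:
arm_command(
  gripper=[0, 0, 0, 0, 0],
  dp=[
    [-0.2, 0, 0],
    [-0.2, 0, 0],
    [-0.16, 0, 0],
    [-0.12, 0, 0],
    [-0.12, 0, 0],
  ],
  twist=[0, 0, 0, 0, 0],
)

```text
time: 8.43
tool_pos: [461.5, -183.0, 138.8]
tcp_rot: [-3.142, -0.001, 2.482]
contact_force: [-1.7, 0.6, 1.2]
grip_width: 0.4
finger_force: 1.4
```

Emit:
arm_command(
  gripper=[0, 0, 0, 0, 0],
  dp=[
    [-0.12, 0, 0],
    [-0.12, 0, 0],
    [-0.1, 0, 0],
    [-0.1, 0, 0],
    [0, 0, 0],
  ],
  twist=[0, 0, 0, 0, 0],
)

```text
time: 9.05
tool_pos: [470.5, -190.0, 138.6]
tcp_rot: [3.141, 0.0, 2.482]
contact_force: [-1.9, 1.1, 1.4]
grip_width: 0.6
finger_force: 0.9
```

Run:
```python
from plant import *
import cv2,numpy as np
o=get_obs();print(o['time'],o['tool_pos'],o['contact_force'])
b=cv2.resize(capture("scene")[170:290,330:450,::-1],None,fx=4,fy=4,interpolation=2)
w=cv2.resize(capture("wrist")[:,:,::-1],(320,240)) 
t=cv2.resize(capture("top")[230:310,320:400,::-1],None,fx=3,fy=3,interpolation=2)
o=np.zeros((480,800,3),np.uint8);o[:,:480]=b;o[:240,480:]=w;o[240:,480:720]=t
cv2.imwrite("pics/s3.png",o)
```

```text
9.05 [ 470.51452566 -189.95521472  138.647021  ] [-1.86267244  1.0819587   1.42927759]
```

View pics/s3.png

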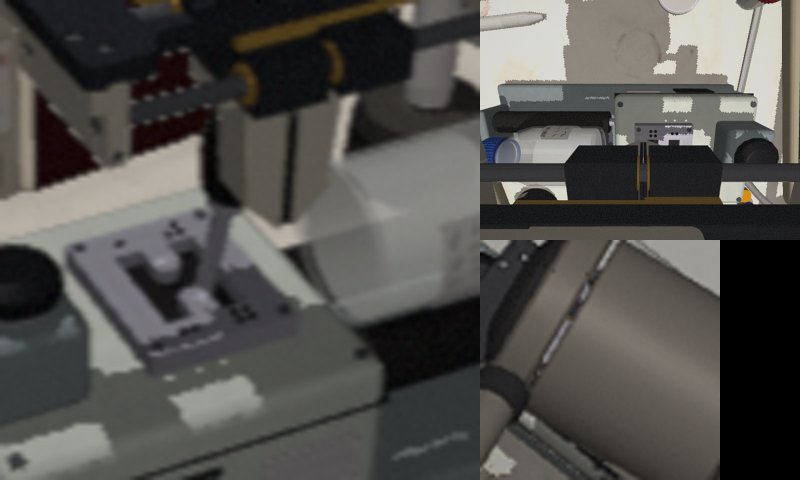

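Emit:
arm_command(
  gripper=[0, 0, 0, 0, 0],
  dp=[
    [-0.12, 0, 0],
    [0, 0, 0],
    [0.6, 0, 0],
    [0.4, 0, -1],
    [0, -1, -1],
  ],
  twist=[0, 0, 0, 0, 0],
)

```text
time: 9.82
tool_pos: [437.9, -195.4, 189.2]
tcp_rot: [3.141, 0.0, 2.484]
contact_force: [0.5, -0.5, -0.1]
grip_width: 0.4
finger_force: 0.0
```

Emit:
arm_command(
  gripper=[0, 0, 0, 0, 0],
  dp=[
    [0, -1, 0],
    [0, -1, 0],
    [0, -1, 0],
    [0, -0.4, 0],
    [0, 0, 0],
  ],
  twist=[0, 0, 0, 0, 0],
)

```text
time: 10.45
tool_pos: [385.7, -263.6, 188.7]
tcp_rot: [3.141, 0.001, 2.481]
contact_force: [0.2, -0.3, -0.2]
grip_width: -0.0
finger_force: 0.0
```

Run:
```python
from plant import *
import cv2,numpy as np
o=get_obs();print(o['time'],o['tool_pos'],o['contact_force'])
s=capture("scene")[:,:,::-1].copy();t=capture("top")[:,:,::-1].copy()
cv2.imwrite("pics/s4full.png",s);cv2.imwrite("pics/t4full.png",t)
o=np.zeros((480,800,3),np.uint8)
o[:,:480]=cv2.resize(s[170:290,330:450],None,fx=4,fy=4,interpolation=2)
o[:320,480:]=cv2.resize(t[230:310,320:400],None,fx=4,fy=4,interpolation=2)
cv2.imwrite("pics/s4.png",o)
```

```text
10.45 [ 385.68677631 -263.59979635  188.73246961] [ 0.24344836 -0.27821552 -0.15525571]
```

View pics/s4.png

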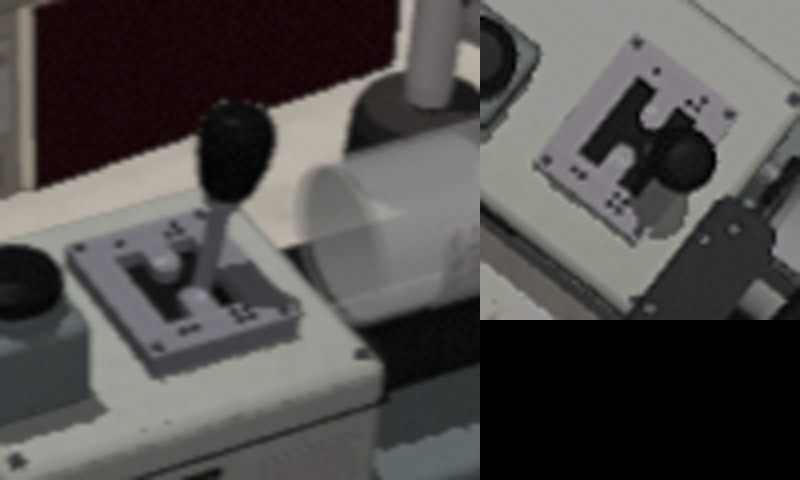

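The lever now stands upright in the right slot near the cross channel: knob at top (372.5,270.8) and scene (389,207).

Run:
```python
from h import *
g=np.array([504.3,-191]);a=np.radians(-37.8);f=np.array([np.cos(a),np.sin(a)]);l=np.array([-f[1],f[0]])
import cv2
t=cv2.imread("pics/t4full.png").max(2)[250:292,350:392]; t0=cv2.imread("pics/top0.png").max(2)[256:298,344:386]
for nm,im,off in(("now",t,(350,250)),("start",t0,(344,256))):
    c=cv2.HoughCircles(cv2.resize(im,None,fx=4,fy=4,interpolation=2),3,1.5,40,param1=100,param2=.5,minRadius=28,maxRadius=42)
    if c is not None:
        u=c[0,0,:2]/4+off-.375; P=plane("top",*u,150)[:2]-g; print(nm,u,c[0,0,2]/4,P@f,P@l)
P=cross((372.5,270.8),(389,207));print(P,(P[0][:2]-g)@f,(P[0][:2]-g)@l)
p=get_obs()['tool_pos'][:2]-g;print("tool",p@f,p@l)
```

```text
now [370.4375 269.3125] 8.1625 -0.4791845541511944 -20.265217567973863
start [363.3125 277.5625] 8.6125 -19.806147514287687 -19.259390121799754
(array([ 490.94192932, -210.06275454,  145.40456618]), np.float64(3.872970777380402)) 1.1287502119314563 -23.249786791762293
tool -49.40487675734453 -129.332056771684
```

Emit:
arm_command(
  gripper=[0, 0, 0, 0, 0],
  dp=[
    [-1, 1, 0],
    [-0.98, 1, 0],
    [0, 0.5, 0.6],
    [0, 0, 0.8],
    [0, 0, 0.6],
  ],
  twist=[0, 0, 0, 0, 0],
)

```text
time: 11.18
tool_pos: [462.1, -242.9, 137.0]
tcp_rot: [-3.142, -0.002, 2.483]
contact_force: [0.2, 0.0, -0.1]
grip_width: 0.4
finger_force: 0.0
```

Emit:
arm_command(
  gripper=[0, 0, 0, 0, 0],
  dp=[
    [0, 0.2, 0],
    [0, 0.2, 0],
    [0, 0.16, 0],
    [0, 0.16, 0],
    [0, 0.16, 0],
  ],
  twist=[0, 0, 0, 0, 0],
)

```text
time: 11.8
tool_pos: [476.7, -227.1, 139.3]
tcp_rot: [-3.141, 0.001, 2.482]
contact_force: [-2.3, -2.6, 2.7]
grip_width: 0.6
finger_force: 1.6
```

```bash
cat > st.py <<'E'
from h import *
g=np.array([504.3,-191]);a=np.radians(-37.8);f=np.array([np.cos(a),np.sin(a)]);l=np.array([-f[1],f[0]])
o=get_obs();p=o['tool_pos'][:2]-g;F=o['contact_force'];print(o['time'],"tool",p@f,p@l,o['tool_pos'][2],"F",F[:2]@f,F[:2]@l)
E
python3 st.py
```

```text
11.8 tool 0.3217835852819759 -45.444348676887344 139.25172112897292 F -0.22492479650176148 -3.415056054630389
```

Emit:
arm_command(
  gripper=[0, 0, 0, 0, 0],
  dp=[
    [0, 0.18, 0],
    [0, 0.18, 0],
    [0, 0.18, 0],
    [0, 0.18, 0],
    [0, 0.16, 0],
  ],
  twist=[0, 0, 0, 0, 0],
)

```text
time: 12.42
tool_pos: [490.1, -209.1, 138.6]
tcp_rot: [3.141, -0.0, 2.482]
contact_force: [-1.4, -1.3, 2.1]
grip_width: 0.3
finger_force: 1.2
```

Emit:
arm_command(
  gripper=[0, 0, 0, 0, 0],
  dp=[
    [0, 0.12, 0],
    [0, 0.08, 0],
    [0, 0.06, 0],
    [0, 0, 0],
    [0, 0, 0],
  ],
  twist=[0, 0, 0, 0, 0],
)

```text
time: 13.05
tool_pos: [493.9, -204.1, 138.6]
tcp_rot: [3.141, -0.0, 2.482]
contact_force: [0.3, 0.2, 1.0]
grip_width: 0.2
finger_force: 0.5
```

```bash
python3 st.py
```

```text
13.05 tool -0.16159213439555334 -16.765986450391335 138.5726145268335 F 0.10017114632632917 0.2990072468402336
```

Emit:
arm_command(
  gripper=[0, 0, 0, 0, 0],
  dp=[
    [0, 0.04, 0],
    [0, 0.04, 0],
    [0, 0.04, 0],
    [0, 0.02, 0],
    [0, 0, 0],
  ],
  twist=[0, 0, 0, 0, 0],
)

```text
time: 13.68
tool_pos: [496.1, -201.4, 138.6]
tcp_rot: [3.141, -0.0, 2.482]
contact_force: [-0.4, -1.9, 0.7]
grip_width: 0.3
finger_force: 1.0
```

```bash
python3 st.py
```

```text
13.675 tool -0.11484033224388171 -13.31034732393985 138.62861271105382 F 0.8910081248995199 -1.759885568690282
```

Emit:
arm_command(
  gripper=[0, 0, 0, 0, 0],
  dp=[
    [0, 0.04, 0],
    [0, 0.02, 0],
    [0, 0.02, 0],
    [0, 0, 0],
    [0, 0, 0],
  ],
  twist=[0, 0, 0, 0, 0],
)

```text
time: 14.3
tool_pos: [497.3, -199.9, 138.7]
tcp_rot: [3.141, -0.0, 2.482]
contact_force: [-1.4, -2.1, -0.2]
grip_width: 0.3
finger_force: 0.9
```

```bash
python3 st.py
```

```text
14.3 tool -0.1076888974340796 -11.315096817031382 138.66499902776758 F 0.15471571262837852 -2.488760298934194
```

Emit:
arm_command(
  gripper=[0, 0, 0, 0, 0],
  dp=[
    [0, 0.02, 0],
    [0, 0.02, 0],
    [0, 0.02, 0],
    [0, 0, 0],
    [0, 0, 0],
  ],
  twist=[0, 0, 0, 0, 0],
)

```text
time: 14.92
tool_pos: [498.2, -198.7, 138.7]
tcp_rot: [3.141, -0.0, 2.482]
contact_force: [-1.9, -1.6, -0.8]
grip_width: 0.3
finger_force: 0.9
```

```bash
python3 st.py
```

```text
14.925 tool -0.09572703225160152 -9.825968985053235 138.68388424797686 F -0.5354035941923448 -2.4138624089977845
```

Emit:
arm_command(
  gripper=[0, 0, 0, 0, 0],
  dp=[
    [0, -0.8, 0],
    [0, -0.2, -1],
    [0.4, 0, -1],
    [1, 0, 0],
    [1, 0, 0],
  ],
  twist=[0, 0, 0, 0, 0],
)

```text
time: 15.55
tool_pos: [435.3, -181.2, 189.1]
tcp_rot: [3.141, 0.001, 2.482]
contact_force: [-0.2, 0.6, 0.9]
grip_width: 0.2
finger_force: 0.0
```

Emit:
arm_command(
  gripper=[0, 0, 0, 0, 0],
  dp=[
    [1, 1, 0],
    [0, 1, 0],
    [0, 0.2, 0],
    [0, 0, 0],
    [0, 0, 0],
  ],
  twist=[0, 0, 0, 0, 0],
)

```text
time: 16.18
tool_pos: [449.2, -123.5, 188.6]
tcp_rot: [-3.142, -0.0, 2.482]
contact_force: [0.1, 0.1, 0.3]
grip_width: 0.1
finger_force: 0.0
```

```bash
python3 st.py
python3 - <<'E'
from plant import *
import cv2,numpy as np
s=capture("scene")[:,:,::-1].copy();t=capture("top")[:,:,::-1].copy()
cv2.imwrite("pics/s5full.png",s);cv2.imwrite("pics/t5full.png",t)
o=np.zeros((480,800,3),np.uint8)
o[:,:480]=cv2.resize(s[170:290,330:450],None,fx=4,fy=4,interpolation=2)
o[:320,480:]=cv2.resize(t[230:310,320:400],None,fx=4,fy=4,interpolation=2)
cv2.imwrite("pics/s5.png",o)
E
```

```text
16.175 tool -84.90560800622524 19.54087619308237 188.60925948746558 F -0.00771041762946605 0.1750766426192003
```

View pics/s5.png

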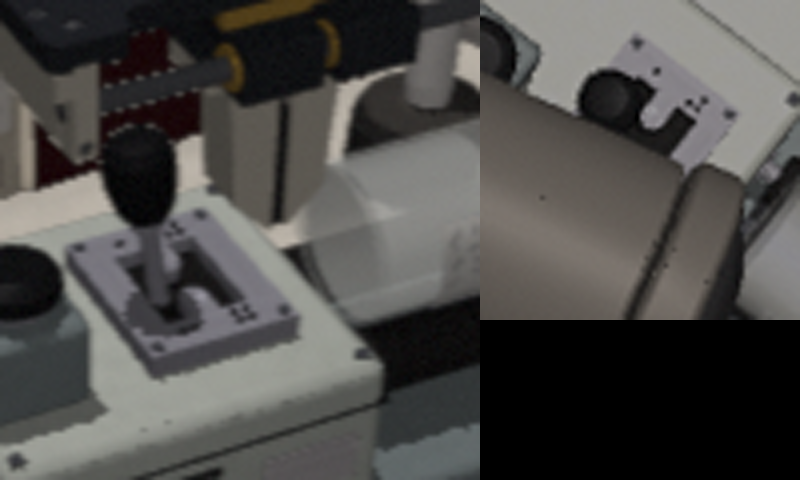

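The lever is in neutral at the left slot: knob at top (351.5,253.8), scene (365,215).

```bash
cat > kn.py <<'E'
from st import *
import cv2,sys
def hk(fn,x,y):
    im=cv2.imread(fn).max(2)[y:y+42,x:x+42]
    c=cv2.HoughCircles(cv2.resize(im,None,fx=4,fy=4,interpolation=2),3,1.5,40,param1=100,param2=.4,minRadius=28,maxRadius=42)
    if c is None: print("none");return
    u=c[0,0,:2]/4+(x,y)-.375; P=plane("top",*u,150)[:2]-g; print(u,c[0,0,2]/4,P@f,P@l)
hk(sys.argv[1],int(sys.argv[2]),int(sys.argv[3]))
E
python3 kn.py pics/t5full.png 331 233; python3 -c "
from st import *
P=plane('top',351.5,253.8,150)[:2]-g;print(P@f,P@l)"
```

```text
16.275 tool -84.92383028148632 19.51391615762662 188.60017522592483 F 0.19447641457855563 -0.5825156115843996
[352.1875 254.9375] 8.2 -0.22209861073517917 20.80342454959824
16.275 tool -84.92383028148632 19.51391615762662 188.60017522592483 F 0.19447641457855563 -0.5825156115843996
0.6257761115232682 23.003707535465622
```

Emit:
arm_command(
  gripper=[0, 0, 0, 0, 0],
  dp=[
    [-0.9, 0.04, 0.4],
    [-0.6, 0, 0.8],
    [0, 0, 0.8],
    [-0.2, 0, 0],
    [-0.2, 0, 0],
  ],
  twist=[0, 0, 0, 0, 0],
)

```text
time: 16.9
tool_pos: [488.1, -151.9, 139.4]
tcp_rot: [3.141, 0.001, 2.482]
contact_force: [0.7, -0.2, 0.5]
grip_width: 0.7
finger_force: 0.0
```

Emit:
arm_command(
  gripper=[0, 0, 0, 0, 0],
  dp=[
    [-0.18, 0, 0],
    [-0.18, 0, 0],
    [-0.18, 0, 0],
    [-0.18, 0, 0],
    [-0.18, 0, 0],
  ],
  twist=[0, 0, 0, 0, 0],
)

```text
time: 17.52
tool_pos: [505.2, -165.0, 138.7]
tcp_rot: [-3.142, -0.001, 2.482]
contact_force: [-2.7, 1.8, 2.5]
grip_width: 0.5
finger_force: 1.5
```

```bash
python3 st.py
```

```text
17.525 tool -15.218302748743952 21.117821074632154 138.71878880080567 F -3.237491340918731 -0.17146049331537766
```

Moving with about 3 N. Continuing.

Emit:
arm_command(
  gripper=[0, 0, 0, 0, 0],
  dp=[
    [-0.16, 0, 0],
    [-0.16, 0, 0],
    [-0.16, 0, 0],
    [-0.12, 0, 0],
    [-0.08, 0, 0],
  ],
  twist=[0, 0, 0, 0, 0],
)

```text
time: 18.15
tool_pos: [518.8, -175.5, 138.5]
tcp_rot: [-3.142, -0.0, 2.482]
contact_force: [-2.1, 2.0, 0.9]
grip_width: 0.7
finger_force: 1.4
```

Emit:
arm_command(
  gripper=[0, 0, 0, 0, 0],
  dp=[
    [-0.06, 0, 0],
    [-0.06, 0, 0],
    [-0.04, 0, 0],
    [-0.04, 0, 0],
    [0, 0, 0],
  ],
  twist=[0, 0, 0, 0, 0],
)

```text
time: 18.77
tool_pos: [522.7, -178.5, 138.5]
tcp_rot: [3.142, -0.0, 2.482]
contact_force: [-2.7, 1.2, -1.0]
grip_width: 0.7
finger_force: 1.1
```

```bash
python3 st.py
```

```text
18.775 tool 6.877939583060602 21.10005606449807 138.54488618195475 F -2.84611814008031 -0.6931294660820827
```

Emit:
arm_command(
  gripper=[0, 0, 0, 0, 0],
  dp=[
    [-0.04, 0, 0],
    [-0.04, 0, 0],
    [-0.03, 0, 0],
    [-0.03, 0, 0],
    [0, 0, 0],
  ],
  twist=[0, 0, 0, 0, 0],
)

```text
time: 19.4
tool_pos: [524.3, -179.9, 138.2]
tcp_rot: [-3.141, -0.004, 2.482]
contact_force: [-6.3, 4.0, 0.6]
grip_width: 0.5
finger_force: 3.4
```

```bash
python3 st.py
```

```text
19.4 tool 8.986971125727013 21.043175972185626 138.22165332515982 F -7.455444595760616 -0.7404819929097416
```

Emit:
arm_command(
  gripper=[0, 0, 0, 0, 0],
  dp=[
    [-0.02, 0, 0],
    [-0.02, 0, 0],
    [0, 0, 0],
    [0, 0, 0],
    [0, 0, 0],
  ],
  twist=[0, 0, 0, 0, 0],
)

```text
time: 20.02
tool_pos: [524.7, -180.2, 138.1]
tcp_rot: [-3.141, -0.005, 2.482]
contact_force: [-7.3, 3.8, -0.0]
grip_width: 0.4
finger_force: 4.2
```

```bash
python3 st.py
```

```text
20.025 tool 9.464197984733849 21.023655186081342 138.11847573383747 F -8.135519913627057 -1.4789538715093984
```

Against the hard stop. Backing off and checking.

Emit:
arm_command(
  gripper=[0, 0, 0, 0, 0],
  dp=[
    [0.4, 0, 0],
    [0.8, 0, 0],
    [0.6, 0, -1],
    [1, 0, -1],
    [1, 0, 0],
  ],
  twist=[0, 0, 0, 0, 0],
)

```text
time: 20.65
tool_pos: [452.7, -123.7, 191.2]
tcp_rot: [3.14, 0.008, 2.482]
contact_force: [-0.5, 0.9, 0.9]
grip_width: 0.5
finger_force: 0.0
```

Emit:
arm_command(
  gripper=[0, 0, 0, 0, 0],
  dp=[
    [0.6, 0, 0],
    [0, 0, 0],
    [0, 0, 0],
    [0, 0, 0],
    [0, 0, 0],
  ],
  twist=[0, 0, 0, 0, 0],
)

```text
time: 21.28
tool_pos: [439.6, -114.2, 188.4]
tcp_rot: [3.142, -0.0, 2.482]
contact_force: [0.6, 0.3, 0.3]
grip_width: 0.5
finger_force: 0.0
```

```bash
python3 - <<'E'
from plant import *
import cv2,numpy as np
s=capture("scene")[:,:,::-1].copy();t=capture("top")[:,:,::-1].copy()
cv2.imwrite("pics/t6full.png",t)
o=np.zeros((480,800,3),np.uint8)
o[:,:480]=cv2.resize(s[170:330,300:460],(480,480),interpolation=2)
o[:320,480:]=cv2.resize(t[230:310,320:400],None,fx=4,fy=4,interpolation=2)
cv2.imwrite("pics/s6.png",o)
E
python3 kn.py pics/t6full.png 340 225
```

```text
21.375 tool -98.37322105371948 21.047599927546816 188.53529010826549 F -0.29857025712863944 0.05959017464501201
[363.8125 240.9375] 8.575 32.24353439495313 19.825694771254785
```

View pics/s6.png

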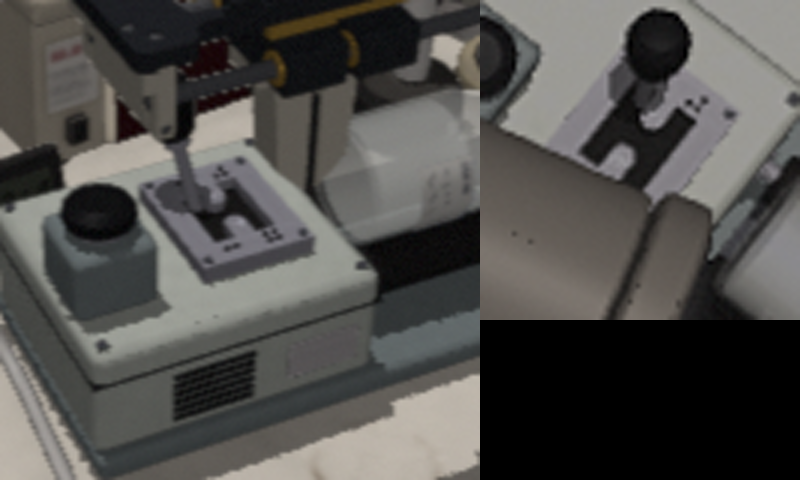

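The lever stands at the end of the far-left slot: the knob measures (32.2, 19.8) mm from the gate centre, and 32 mm is full travel. The button is down and the robot is clear of everything.

```bash
python3 -c "
from plant import *
print(close_job())"
```

```text
the job is handed in; nothing more can be done
None
```

The stop button was pressed fully down first, then the lever was pushed home into first gear; the last picture shows both in place with the robot clear, and the job is handed in (no verdict was returned).

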